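# Put the setting rings back in their cases

## Robot

A 7-joint arm with a two-finger parallel gripper is mounted at the origin on the work surface. World frame = base frame: x ahead of the robot, y to its left, z up, the work surface at z = 0. Lengths are in m, angles in rad, forces in N, time in s.
With the tool pointing down it reaches from about 0.4 to 0.925 m from the base axis. Payload 4.1 kg.
Tool frame: the origin (TCP) lies between the finger pads; the fingertips stand 11 mm ahead of it and the grasp point (between the pads) lies 8 mm behind it; y points along the fingers, x is the direction in which the jaws open and shut, and the axes are right-handed (so a half turn about y gives the same grasp; the last joint's range is limited). The gripper opens to 85 mm and grips with 20 to 120 N. Pads are 22 mm wide; open, the fingers measure 114 mm over their backs; the gripper's body (76 mm by 85 mm) begins 54 mm behind the grasp point. The pads swing forward as they close: fully open they stand 13 mm farther back than shut.
Start: joints at [-1.28, 0.398, 0.045, 1.537, -0.019, 1.207, -0.051], TCP at [0.247, 0.601, 0.242] pointing down, gripper open.
Joint ranges: [-2.82, 2.82], [-0.49, 2.23], [-1.37, 1.46], [0, 2.46], [-1.36, 4.5], [0.23, 2], [-2.94, 2.94]. Speed limits (rad/s): [2.57, 2.57, 3.14, 3.14, 3.14, 3.14, 3.14].

## Interface

Orientations are given as a 3x3 rotation matrix whose columns are the frame's x, y, z axes.
In Python, from cell import read_state, viewer, ticket, models gives the robot as it stands.
- The arm moves only by the tool servo_tool, never from a script. Its argument "steps" is a list that holds one entry, the list of rows, each a list of 7 numbers: the shift along the tool's x, y, z in cm, then the turn, a rotation vector about the tool's x, y, z in degrees, then the opening in per cent of the stroke, from 0 (shut) to 100 (fully open). In form: [[[x, y, z, rx, ry, rz, gripper], ...]]. A call has 1 to 20 rows; each row is the pose to reach, as a shift and turn from the pose measured when the call began, along the tool's axes at that moment; what a row does not reach only later rows make up. A row lasts 1/10 s, in which the tool goes at most 50 mm and 8.59 degrees, less where a joint would pass 70% of its speed; a pose out of reach is approached as far as the arm can. A call with a gripper value outside its range is refused whole. The fingers move at their own pace and stop on an object; "newtons" is the grip in N (left out, the last holds). Time passes only in rows, so rows that repeat a pose let the fingers close. It gives the time, the measured TCP pose, the force and the opening at its end, in the units of the state.
- read_state(): the state, without advancing time (a new reading comes with each control period).
- viewer.grab_frame(name): name is "scene" or "side" or "wrist"; returns (picture, depth): 420x560x3 uint8, red, green, blue; 420x560 float32, m along the optical axis (not along the pixel's ray), 0 where there is no reading.
- viewer.get_calibration(name): a dict with "fovy" (degrees; the focal length in pixels is half the picture's height over the tangent of half this angle, whatever the lens; pixels are square), "cx", "cy" (the principal point, pixels), "T" (4x4, takes a point from camera to world coordinates); the wrist camera has in their place "hand_eye" (4x4, takes a point from camera to tool coordinates, whose origin is the TCP and whose axes are the tool frame's). Camera axes: x right, y down, z forward; pixel columns grow to the right and rows downward; lengths in m; the calibration is good to about 2 mm. A picture is of the moment at which its call begins: read the wrist's pose just before it. get_calibration takes no time and is no camera call.
- ticket.finish_job(): hands the job in, once; it reports no verdict.
Trained networks look in the newest picture that a camera, given by its name, has taken for a name from the list of things; names that differ only in an ending like _2 or _b are one class to them, and where a whole thing is asked for, a point or a joint stands for the part that bears it (a point fixed in the world has none). Each returns a list of dicts, best first, with "confidence" (0 to 1); they miss things now and then, are a little off and sometimes report something else, mostly with a low value. They report only what shows in the picture. A call takes as long as a camera call. They do not tell look-alikes from the thing itself.
- models.spot_in(camera, target): "point" ([row, column] in pixels, amid what is visible of it).
- models.silhouettes(camera, target): "pixels" (420x560 bool, what is visible of it) and "point" ([row, column] in pixels, amid what is visible of it).
- models.tip_of(camera, target): "point" ([row, column] in pixels: a listed point, or the origin of a listed thing).
The state is a dict: "clock": time; "joint_positions": joint angles; "qd": joint speeds; "tau": joint torques, N m; "tcp_pos": TCP position; "tool_rot": TCP orientation; "contact_force": force on the tool from outside, world axes, zero at the start; "moment": the same for the moment, N m; "width": finger opening in m.
Only numpy, scipy, OpenCV 4.12 (cv2) and the standard library are available. Lean on these libraries where they do the work, as an engineer would, in place of code of your own. Each camera call takes 0.05 s, during which the arm holds its last target. There are 200 camera calls.

## Task

Measuring is finished: put the four setting rings (the plain flat steel rings) away, each lying flat in the round recess of the open wooden case that is made for its size. Leave the flanged guide bush and the plug gauge where they are.

Things in the scene. Friction and masses are not known exactly. Their poses are not given: they have to be found in the camera images.
- ring_a: The smallest setting ring: plain flat steel ring lying flat on the bench, outer diameter 24 mm, bore 6 mm, height 14 mm, with a dark knurled band round its outside; about 46 g. Origin at the centre of its underside, z up along its axis.
- ring_b: The second smallest setting ring: plain flat steel ring lying flat on the bench, outer diameter 37 mm, bore 12 mm, height 14 mm, with a dark knurled band round its outside; about 105 g. Origin at the centre of its underside, z up along its axis.
- ring_c: The second largest setting ring: plain flat steel ring lying flat on the bench, outer diameter 50 mm, bore 20 mm, height 16 mm, with a dark knurled band round its outside; about 206 g. Origin at the centre of its underside, z up along its axis.
- ring_d: The largest setting ring: plain flat steel ring lying flat on the bench, outer diameter 63 mm, bore 30 mm, height 18 mm, with a dark knurled band round its outside; about 338 g. Origin at the centre of its underside, z up along its axis.
- case_a: Case of the smallest setting ring: open wooden case, fixed; base 64 mm square, 16 mm high, with a round recess 36 mm across, 6 mm deep, in the middle of its top (blue floor, 10 mm above the bench). Its lid, same size, lies folded back flat on the bench at the base's +x side: an empty tray. Origin: centre of the base's underside, below the recess centre; z up, x to the lid.
- case_b: Case of the second smallest setting ring: open wooden case, fixed; base 77 mm square, 16 mm high, with a round recess 49 mm across, 6 mm deep, in the middle of its top (blue floor, 10 mm above the bench). Its lid, same size, lies folded back flat on the bench at the base's +x side: an empty tray. Origin: centre of the base's underside, below the recess centre; z up, x to the lid.
- case_c: Case of the second largest setting ring: open wooden case, fixed; base 90 mm square, 16 mm high, with a round recess 62 mm across, 6 mm deep, in the middle of its top (blue floor, 10 mm above the bench). Its lid, same size, lies folded back flat on the bench at the base's +x side: an empty tray. Origin: centre of the base's underside, below the recess centre; z up, x to the lid.
- case_d: Case of the largest setting ring: open wooden case, fixed; base 103 mm square, 16 mm high, with a round recess 75 mm across, 6 mm deep, in the middle of its top (blue floor, 10 mm above the bench). Its lid, same size, lies folded back flat on the bench at the base's +x side: an empty tray. Origin: centre of the base's underside, below the recess centre; z up, x to the lid.
- guide_bush: A headed steel guide bush, a workpiece and not a gauge, standing on its flange: flange 42 mm across and 6 mm high, body above it 30 mm across, 50 mm high in all, bore 20 mm; about 200 g. Stays where it is. Origin at the centre of its underside.
- plug_gauge: A double-ended plug gauge lying on the bench: aluminium hexagonal handle 50 mm long and 18 mm across flats, a steel pin 16 mm thick at each end (24 mm long at +x, 12 mm at -x); about 90 g. Stays where it is. Origin on the bench under the middle of the handle, x along the handle.
There are look-alikes about, which are no part of the job. Leave any purple look-alike of the ring_c alone.

How it is judged:
At the end, for the whole second after the job is handed in: Each of the four setting rings lies flat (within 0.1 rad) on the floor of the recess of its own case (its underside 7 to 12.5 mm above the case's underside, its centre within 9 mm of the case's), released and at rest; guide bush and plug gauge not shifted more than 15 mm (horizontal distance between ring_a and case_a below 0.009 m and z of ring_a in the frame of case_a between 0.007 and 0.0125 m and angle between each of ring_a, ring_b, ring_c, ring_d's own z axis and vertical below 0.1 rad and linear speed of each of ring_a, ring_b, ring_c, ring_d below 0.02 m/s and horizontal distance between ring_b and case_b below 0.009 m and z of ring_b in the frame of case_b between 0.007 and 0.0125 m and horizontal distance between ring_c and case_c below 0.009 m and z of ring_c in the frame of case_c between 0.007 and 0.0125 m and horizontal distance between ring_d and case_d below 0.009 m and z of ring_d in the frame of case_d between 0.007 and 0.0125 m and distance of each of guide_bush, plug_gauge from where it was at the start of the episode below 0.015 m); the robot touches nothing.
It fails at once if the guide bush is shifted by more than 15 mm (distance of guide_bush from where it was at the start of the episode above 0.015 m).
It fails at once if the plug gauge is shifted by more than 15 mm (distance of plug_gauge from where it was at the start of the episode above 0.015 m).
It also fails if it takes over 90 s, if anything falls off the work surface, if the arm or the gripper's body presses on something with over 40 N, if the wrist force passes 120 N, or if a joint passes its speed limit or range.

## Working session

There is one attempt and no reset: what is moved stays moved. The work goes in short steps, Python scripts to look and compute and a tool call to move; the robot and the scene stay as the last step left them, time stands still between calls to the robot, and variables do not carry over. Pictures are saved under pics/ and viewed, about 12 in all and at most 16, crops included, and the job is handed in when it is done.

Besides the shell and the picture viewer there is one more tool, called after "Request:" by a JSON object that holds its "fn" and its "kwargs". servo_tool: Moves the arm, as the interface text tells. Its arguments: {"type":"object","properties":{"steps":{"type":"array","items":{"type":"array","items":{"type":"array","items":{"type":"number"}}}},"newtons":{"type":"number"}},"required":["steps"]}

```bash
mkdir -p pics
cat > h.py <<'E'
import numpy as np, cv2
from cell import read_state, viewer, ticket, models
def K(c):
    f=210/np.tan(np.radians(c["fovy"])/2); return f,c["cx"],c["cy"]
def grab(n):
    s=read_state(); p,d=viewer.grab_frame(n); c=viewer.get_calibration(n)
    if n=="wrist":
        W=np.eye(4); W[:3,:3]=s["tool_rot"]; W[:3,3]=s["tcp_pos"]; T=W@np.array(c["hand_eye"])
    else: T=np.array(c["T"])
    return p,d,K(c),T
def cloud(d,k,T):
    f,cx,cy=k; v,u=np.mgrid[:420,:560]
    P=np.stack([(u-cx)/f*d,(v-cy)/f*d,d],-1); P=P@T[:3,:3].T+T[:3,3]; P[d==0]=np.nan; return P
def save(n,p): cv2.imwrite("pics/"+n+".png",p[:,:,::-1])
E
python3 - <<'E'
from h import *
print(read_state())
for n in("scene","side","wrist"):
    p,d,k,T=grab(n); save(n+"0",p); P=cloud(d,k,T); np.save(n+"0.npy",P); print(n,k,T.round(3).tolist(), (d==0).mean())
    if n!="wrist":
        for t in("ring_a","case_a","guide_bush","plug_gauge"):
            for r in models.silhouettes(n,t):
                m=r["pixels"]; print(n,t,round(r["confidence"],2),np.round(r["point"]),m.sum(),np.nanmedian(P[m],0).round(3),np.nanpercentile(P[m],[3,97],axis=0).round(3).tolist())
E
```

```text
{'clock': 0.0, 'joint_positions': array([-1.27997882,  0.39916817,  0.0450298 ,  1.53788114, -0.01871936,
        1.20687599, -0.05070393]), 'qd': array([ 0.0008859 ,  0.00170057,  0.00088793,  0.00025542, -0.00249606,
       -0.00094377, -0.0009467 ]), 'tau': array([ 2.70374740e-04, -4.75115526e+01,  1.36449315e+00, -2.54218268e+01,
        1.15065562e-02,  9.59389319e-03,  4.60521690e-06]), 'tcp_pos': array([0.24675298, 0.60068712, 0.24127823]), 'tool_rot': array([[ 3.79921926e-01, -6.20973412e-04, -9.25018348e-01],
       [ 9.25016589e-01, -1.80732048e-03,  3.79922417e-01],
       [-1.90772632e-03, -9.99998174e-01, -1.12229969e-04]]), 'contact_force': array([ 0.22602254, -0.10119725,  0.63320888]), 'moment': array([ 0.02549677,  0.01720408, -0.01399075]), 'width': 0.08540181465026618}
scene (np.float64(401.3577021822215), 277.8458868839919, 217.1574803056687) [[0.729, 0.436, -0.528, 0.97], [0.684, -0.444, 0.578, -0.485], [0.018, -0.783, -0.622, 0.583], [0.0, 0.0, 0.0, 1.0]] 0.003928571428571429
scene ring_a 0.86 [214. 281.] 286 [0.484 0.06  0.013] [[0.462, 0.042, 0.001], [0.505, 0
[... 2335 characters left out ...]
0.124  0.011] [[0.571, -0.172, 0.003], [0.751, -0.076, 0.018]]
side guide_bush 0.96 [295. 317.] 702 [ 0.417 -0.213  0.029] [[0.406, -0.225, 0.003], [0.436, -0.194, 0.051]]
side guide_bush 0.6 [161. 215.] 1193 [0.591 0.324 0.011] [[0.523, 0.28, 0.001], [0.677, 0.373, 0.018]]
side plug_gauge 0.85 [352. 358.] 663 [ 0.383 -0.324  0.016] [[0.35, -0.334, 0.004], [0.432, -0.311, 0.019]]
side plug_gauge 0.27 [252. 272.] 746 [ 0.459 -0.063  0.017] [[0.432, -0.09, 0.001], [0.489, -0.033, 0.02]]
wrist (np.float64(307.1603753901348), 280.1913870305635, 208.8259708467771) [[0.38, 0.875, 0.3, 0.169], [0.925, -0.359, -0.122, 0.635], [0.001, 0.324, -0.946, 0.373], [0.0, 0.0, 0.0, 1.0]] 0.0038477891156462585
```

View pics/scene0.png

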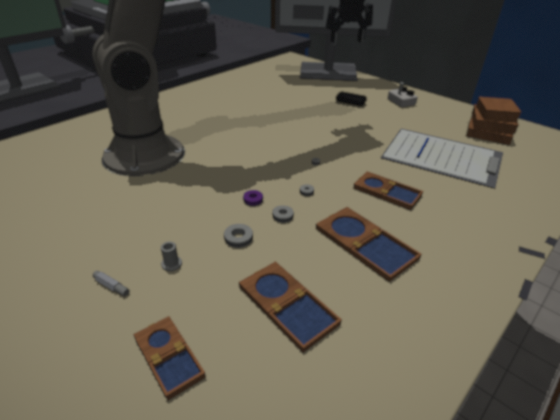

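```bash
cat > fit.py <<'E'
from h import *
from scipy.optimize import least_squares
def rings(P,guess):
    # top-surface points -> centre from outer circle
    out={}
    for n,(x,y,R,h,dz) in guess.items():
        m=(abs(P[...,2]-h-dz)<.003)&(np.hypot(P[...,0]-x,P[...,1]-y)<R+.012)
        q=P[m][:,:2]
        if len(q)<12: out[n]=None; continue
        c,r=cv2.minEnclosingCircle((q*1000).astype(np.float32)); out[n]=(np.array(c).round(1),round(r,1),m.sum())
    return out
E
python3 - <<'E'
from h import *
from fit import rings
import cv2
for n in("scene","side"):
    P=np.load(n+"0.npy"); p=cv2.imread("pics/%s0.png"%n)[:,:,::-1]
    flat=P[(P[...,2]<.02)&(abs(P[...,2])<.008)]; print(n,"bench z",np.median(flat[:,2]).round(4))
    print(rings(P,dict(a=(.38,.305,.012,.014,0.),b=(.455,.176,.0185,.014,0.),p=(.386,.06,.025,.016,0.),c=(.48,.063,.025,.016,0.),d=(.464,-.06,.0315,.018,0.))))
    # blue floor
    hsv=cv2.cvtColor(np.ascontiguousarray(p),cv2.COLOR_RGB2HSV)
    for N,x,y in(("b",.6,-.335),("d",.68,.12),("a",.6,.32),("c",.67,-.124)):
        m=(abs(P[...,0]-x)<.13)&(abs(P[...,1]-y)<.06)&(hsv[...,0]>95)&(hsv[...,0]<130)&(hsv[...,1]>90)
        q=P[m]; print(N,m.sum(),np.nanmedian(q,0).round(4),np.nanpercentile(q,[2,98],axis=0).round(3).tolist())
    for x,y in((.386,.06),(.48,.063)):
        m=(np.hypot(P[...,0]-x,P[...,1]-y)<.022)&(P[...,2]>.012); print(np.median(p[m],0))
E
```

```text
scene bench z -0.0014
{'a': (array([383.5, 307.4]), 11.7, np.int64(22)), 'b': (array([457. , 180.2]), 18.3, np.int64(64)), 'p': (array([385.5,  61.4]), 24.8, np.int64(133)), 'c': (array([481.8,  65. ]), 24.9, np.int64(168)), 'd': (array([464.8, -58.7]), 31.7, np.int64(313))}
b 1062 [ 0.6232 -0.3328  0.004 ] [[0.555, -0.361, 0.002], [0.649, -0.311, 0.011]]
d 1413 [0.7072 0.1274 0.0037] [[0.594, 0.087, 0.001], [0.762, 0.163, 0.01]]
a 290 [0.629  0.3389 0.0032] [[0.547, 0.317, 0.001], [0.665, 0.365, 0.01]]
c 1800 [ 0.6964 -0.1189  0.0039] [[0.597, -0.156, 0.002], [0.742, -0.087, 0.01]]
[72. 38. 91.]
[108. 108. 105.]
side bench z 0.0004
{'a': (array([381.3, 306.7]), 12.7, np.int64(50)), 'b': (array([454.6, 180.2]), 19.9, np.int64(118)), 'p': (array([384.9,  61.3]), 26.4, np.int64(269)), 'c': (array([477.6,  66.2]), 27.0, np.int64(236)), 'd': (array([462.3, -59.3]), 32.6, np.int64(435))}
b 479 [ 0.6319 -0.3322  0.0052] [[0.56, -0.358, 0.003], [0.657, -0.315, 0.012]]
d 631 [0.7086 0.1283 0.0061] [[0.599, 0.091, 0.003], [0.767, 0.159, 0.012]]
a 158 [0.6381 0.3355 0.0059] [[0.552, 0.317, 0.003], [0.668, 0.364, 0.012]]
c 741 [ 0.7    -0.1183  0.0057] [[0.602, -0.153, 0.003], [0.747, -0.09, 0.012]]
[70. 37. 90.]
[106. 106. 103.]
```

Run:
```python
from h import *
for n in("scene","side"):
    P=np.load(n+"0.npy"); p=cv2.imread("pics/%s0.png"%n)
    hsv=cv2.cvtColor(p,cv2.COLOR_BGR2HSV); b0=-.0014 if n=="scene" else .0004
    Z=P[...,2]-b0
    for N,x,y in(("1",.6,-.335),("2",.68,.12),("3",.6,.325),("4",.67,-.124)):
        near=(abs(P[...,0]-x)<.12)&(abs(P[...,1]-y)<.075)
        top=near&(Z>.012)&(Z<.020)
        blue=(near&(hsv[...,0]>95)&(hsv[...,0]<130)&(hsv[...,1]>90)).astype(np.uint8)
        r=cv2.minAreaRect((P[top][:,:2]*1000).astype(np.float32))
        nn,lab=cv2.connectedComponents(blue); out=[]
        for i in range(1,nn):
            m=lab==i
            if m.sum()>30:
                q=P[m]; c,R=cv2.minEnclosingCircle((q[:,:2]*1000).astype(np.float32)); out.append((int(m.sum()),(np.median(Z[m])*1000).round(1),np.round(c,1).tolist(),round(R*2,1)))
        print(n,N,np.round(r[0],1),np.round(r[1],1),round(r[2],1),out)
```

```text
scene 1 [ 598.4 -332.2] [ 64.2 133.2] 79.4 [(206, np.float64(10.7), [563.8, -324.5], 29.9), (856, np.float64(5.1), [628.0, -336.0], 64.5)]
scene 2 [671.9 123. ] [107.2 210.9] 83.0 [(403, np.float64(10.0), [617.7, 135.3], 67.6), (1010, np.float64(4.6), [722.5, 124.2], 109.4)]
scene 3 [602.  327.2] [158.8  82.5] 7.6 [(72, np.float64(9.8), [561.1, 327.7], 37.0), (218, np.float64(4.0), [637.4, 343.4], 67.1)]
scene 4 [ 663.4 -120.3] [ 91.9 186.9] 82.5 [(470, np.float64(10.4), [616.6, -110.6], 55.8), (1330, np.float64(4.9), [706.5, -121.2], 98.2)]
side 1 [ 596.3 -332.7] [ 66.8 134.5] 79.6 [(345, np.float64(4.3), [639.5, -338.1], 53.9), (134, np.float64(10.0), [568.8, -326.3], 29.8)]
side 2 [670.6 122.4] [108.7 213.6] 83.0 [(376, np.float64(4.6), [731.6, 124.6], 100.2), (255, np.float64(10.2), [623.0, 131.9], 66.1)]
side 3 [599.9 326.9] [161.4  82.3] 7.8 [(103, np.float64(4.8), [649.8, 343.3], 54.7), (55, np.float64(10.1), [566.7, 326.4], 36.4)]
side 4 [ 664.4 -121.7] [ 94.  187.6] 82.2 [(458, np.float64(4.5), [717.9, -120.9], 86.1), (283, np.float64(10.1), [621.9, -112.7], 54.2)]
```

The dim scene picture shows ring_a at about (162,316), b (190,307), c (213,283), d (234,238), and the purple look-alike at (198,253). The cases, by measured size, are a (340,160), b (184,375), c (287,270) and d (227,348).

Request:
{"fn": "servo_tool", "kwargs": {"steps": [[[-22.0, 9.1, -23.7, 0, 0, 0, 60], [-22.0, 9.1, -23.7, 0, 0, 0, 60], [-22.0, 9.1, -23.7, 0, 0, 0, 60], [-22.0, 9.1, -23.7, 0, 0, 0, 60], [-22.0, 9.1, -23.7, 0, 0, 0, 60], [-22.0, 9.1, -23.7, 0, 0, 0, 60], [-22.0, 9.1, -23.7, 0, 0, 0, 60], [-22.0, 9.1, -23.7, 0, 0, 0, 60], [-22.0, 9.1, -23.7, 0, 0, 0, 60], [-22.0, 9.1, -23.7, 0, 0, 0, 60], [-22.0, 9.1, -23.7, 0, 0, 0, 60], [-22.0, 9.1, -23.7, 0, 0, 0, 60]]], "newtons": 40}}

```text
clock: 1.75
tcp_pos: [0.3822, 0.3091, 0.1516]
tool_rot: [[0.378, 0.0, -0.926], [0.926, 0.001, 0.378], [0.001, -1.0, -0.0]]
contact_force: [-0.3, 0.1, 0.1]
width: 0.0514
```

```bash
cat >> fit.py <<'E'
def look(name,x,y,R,h,zt,save_as=None):
    """wrist look at a ring: centre, and tool shift (cm) to centre at TCP height zt"""
    s=read_state(); p,d,k,T=grab("wrist"); P=cloud(d,k,T)
    if save_as: save(save_as,p)
    b=P[(abs(P[...,2])<.006)&(np.hypot(P[...,0]-x,P[...,1]-y)<.08)][:,2]; b0=np.nanmedian(b)
    r=rings(P,{name:(x,y,R,h,b0)})[name]; print("bench",round(b0,4),r)
    if r: print("tcp",s["tcp_pos"].round(4),"w",s["width"],"shift",go([*(np.array(r[0])/1000),zt]))
    return p,P
def go(t):
    s=read_state(); return (100*s["tool_rot"].T@(np.array(t)-s["tcp_pos"])).round(2)
E
python3 -c "
from fit import *
p,P=look('a',.3825,.307,.012,.014,.019,'w1')"
```

```text
bench -0.0009 (array([382.3, 312.1]), 11.7, np.int64(461))
tcp [0.3822 0.3091 0.1516] w 0.051428403875484294 shift [ 0.3  13.25  0.12]
```

View pics/w1.png

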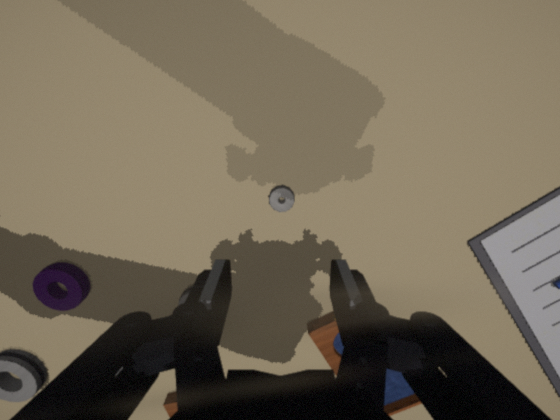

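Wrist view: ring_a at (200,282), centred between the fingers; purple ring at left.

Request:
{"fn": "servo_tool", "kwargs": {"steps": [[[0.3, 5, 0.1, 0, 0, 0, 55], [0.3, 9, 0.1, 0, 0, 0, 55], [0.3, 12, 0.1, 0, 0, 0, 55], [0.3, 13.2, 0.1, 0, 0, 0, 55], [0.3, 13.2, 0.1, 0, 0, 0, 55], [0.3, 13.2, 0.1, 0, 0, 0, 20], [0.3, 13.2, 0.1, 0, 0, 0, 15], [0.3, 13.2, 0.1, 0, 0, 0, 15], [0.3, 13.2, 0.1, 0, 0, 0, 15], [0.3, 13.2, 0.1, 0, 0, 0, 15], [0.3, 12, 0.1, 0, 0, 0, 15], [0.3, 9, 0.1, 0, 0, 0, 15], [0.3, 5, 0.1, 0, 0, 0, 15], [0.3, 3, 0.1, 0, 0, 0, 15], [0.3, 3, 0.1, 0, 0, 0, 15]]], "newtons": 40}}

```text
clock: 3.3
tcp_pos: [0.3845, 0.3137, 0.1255]
tool_rot: [[0.378, 0.006, -0.926], [0.926, 0.006, 0.378], [0.008, -1.0, -0.003]]
contact_force: [-0.9, 0.3, -0.3]
width: 0.0203
```

```bash
python3 -c "
from fit import *
p,d,k,T=grab('wrist'); save('w2',p[180:,100:460]); print(go([.563,-.326,.15]))
P=cloud(d,k,T); m=np.hypot(P[...,0]-.382,P[...,1]-.311)<.012; print(np.nanpercentile(P[m][:,2],[2,50,98]),read_state()['tcp_pos'])"
```

```text
[-52.32  -2.83 -40.79]
[-0.00157708  0.15084435  0.20159542] [0.38333544 0.31276031 0.12357386]
```

View pics/w2.png

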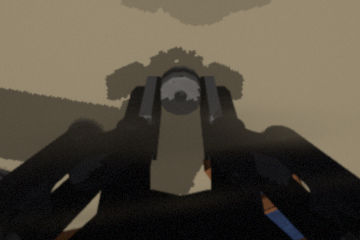

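Ring_a is held between the tips (crop (90,181)). Moving above case_a.

Request:
{"fn": "servo_tool", "kwargs": {"steps": [[[-52.3, -2.8, -40.8, 0, 0, 0, 15], [-52.3, -2.8, -40.8, 0, 0, 0, 15], [-52.3, -2.8, -40.8, 0, 0, 0, 15], [-52.3, -2.8, -40.8, 0, 0, 0, 15], [-52.3, -2.8, -40.8, 0, 0, 0, 15], [-52.3, -2.8, -40.8, 0, 0, 0, 15], [-52.3, -2.8, -40.8, 0, 0, 0, 15], [-52.3, -2.8, -40.8, 0, 0, 0, 15], [-52.3, -2.8, -40.8, 0, 0, 0, 15], [-52.3, -2.8, -40.8, 0, 0, 0, 15], [-52.3, -2.8, -40.8, 0, 0, 0, 15], [-52.3, -2.8, -40.8, 0, 0, 0, 15], [-52.3, -2.8, -40.8, 0, 0, 0, 15], [-52.3, -2.8, -40.8, 0, 0, 0, 15], [-52.3, -2.8, -40.8, 0, 0, 0, 15], [-52.3, -2.8, -40.8, 0, 0, 0, 15], [-52.3, -2.8, -40.8, 0, 0, 0, 15], [-52.3, -2.8, -40.8, 0, 0, 0, 15], [-52.3, -2.8, -40.8, 0, 0, 0, 15], [-52.3, -2.8, -40.8, 0, 0, 0, 15]]]}}

```text
clock: 5.35
tcp_pos: [0.5633, -0.3249, 0.1499]
tool_rot: [[0.377, 0.003, -0.926], [0.926, 0.004, 0.377], [0.005, -1.0, -0.002]]
contact_force: [0.0, 0.1, 0.1]
width: 0.0204
```

```bash
cat >> fit.py <<'E'
def case(x,y,save_as=None):
    """recess centre from the blue floor (10 mm high) seen by the wrist camera"""
    p,d,k,T=grab("wrist"); P=cloud(d,k,T)
    if save_as: save(save_as,p)
    hsv=cv2.cvtColor(p,cv2.COLOR_RGB2HSV)
    m=((hsv[...,0]>95)&(hsv[...,0]<130)&(hsv[...,1]>90)).astype(np.uint8)
    n,lab=cv2.connectedComponents(m)
    for i in range(1,n):
        q=P[lab==i]
        if len(q)>150:
            c,R=cv2.minEnclosingCircle((q[:,:2]*1000).astype(np.float32))
            if np.hypot(c[0]-x*1000,c[1]-y*1000)<60: print("blue",len(q),np.median(q[:,2]).round(4),np.round(c,1),"dia",round(2*R,1))
    return p,P
E
python3 -c "
from fit import *
p,P=case(.563,-.326,'w3'); s=read_state(); print(s['tcp_pos'],s['width'],s['joint_positions'].round(2))
n=P.reshape(-1,3)-s['tcp_pos']; print(n.shape)
# held ring: points near tool axis
t=n@s['tool_rot']; m=(abs(t[:,0])<.012)&(abs(t[:,1])<.03)&(abs(t[:,2])<.015); print(m.sum(), np.percentile(t[m],[3,50,97],axis=0).round(4))"
```

```text
blue 550 nan [ 566.4 -324. ] dia 32.5
blue 372 nan [ 603.2 -312.3] dia 84.9
[ 0.56329444 -0.32520363  0.14989583] 0.02046453146508836 [ 0.12  0.52  0.47  1.64 -0.27  1.04  1.86]
(235200, 3)
2636 [[-0.0113 -0.0261 -0.009 ]
 [-0.0021  0.0081  0.005 ]
 [ 0.012   0.0175  0.0123]]
```

View pics/w3.png

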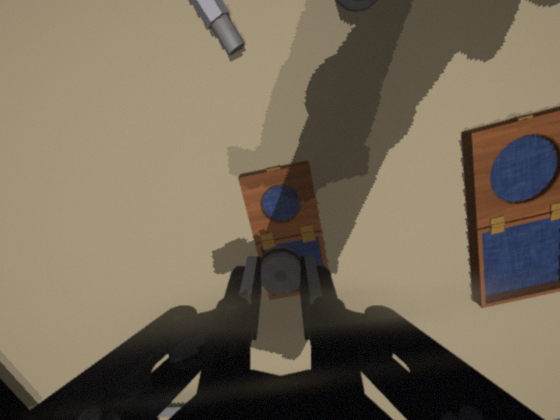

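```bash
cat >> fit.py <<'E'
def held(R):
    s=read_state(); p,d,k,T=grab("wrist"); P=cloud(d,k,T)
    t=(P-s["tcp_pos"])@s["tool_rot"]
    m=(abs(t[...,0])<R*.7)&(abs(t[...,1])<.03)&(abs(t[...,2])<R+.01)&(d<.25)
    y=t[m][:,1]; h,e=np.histogram(y,bins=np.arange(-.03,.03,.001)); i=h.argmax(); print("hist y(mm)",[(round(e[j]*1000),int(h[j])) for j in range(len(h)) if h[j]>20])
    q=t[m&(abs(t[...,1]-e[i]-.0005)<.0025)]; print("top y",np.median(q[:,1]).round(4),"z range",np.percentile(q[:,2],[0.5,99.5]).round(4))
E
python3 -c "
from fit import *
held(.012); print(go([.565,-.3245,.03]))"
```

```text
hist y(mm) [(7, 245), (8, 599), (9, 192), (10, 62), (11, 42), (12, 48), (13, 43), (14, 32), (15, 42), (16, 39), (19, 26)]
top y 0.0084 z range [-0.0109  0.0119]
[ 0.1  11.99 -0.11]
```

Request:
{"fn": "servo_tool", "kwargs": {"steps": [[[0.1, 4, -0.1, 0, 0, 0, 15], [0.1, 8, -0.1, 0, 0, 0, 15], [0.1, 10.5, -0.1, 0, 0, 0, 15], [0.1, 11.3, -0.1, 0, 0, 0, 15], [0.1, 11.6, -0.1, 0, 0, 0, 15], [0.1, 11.6, -0.1, 0, 0, 0, 15], [0.1, 11.6, -0.1, 0, 0, 0, 15], [0.1, 11.6, -0.1, 0, 0, 0, 30], [0.1, 11.6, -0.1, 0, 0, 0, 40], [0.1, 11.6, -0.1, 0, 0, 0, 50], [0.1, 10.5, -0.1, 0, 0, 0, 60], [0.1, 7, -0.1, 0, 0, 0, 60], [0.1, 3, -0.1, 0, 0, 0, 60], [0.1, 0, -0.1, 0, 0, 0, 60], [0.1, 0, -0.1, 0, 0, 0, 60]]]}}

```text
clock: 6.95
tcp_pos: [0.5674, -0.3273, 0.1562]
tool_rot: [[0.378, 0.013, -0.926], [0.926, -0.001, 0.378], [0.004, -1.0, -0.012]]
contact_force: [0.9, -0.4, 0.9]
width: 0.0513
```

```bash
cat >> fit.py <<'E'
def placed(x,y,R,h,save_as=None):
    p,d,k,T=grab("wrist"); P=cloud(d,k,T); s=read_state()
    if save_as: save(save_as,p)
    b0=np.nanmedian(P[(abs(P[...,2])<.006)&(np.hypot(P[...,0]-x,P[...,1]-y)<.12)][:,2])
    m=(P[...,2]>.0185)&(P[...,2]<.04)&(np.hypot(P[...,0]-x,P[...,1]-y)<R+.008)
    q=P[m]; c,r=cv2.minEnclosingCircle((q[:,:2]*1000).astype(np.float32)); A=np.c_[q[:,:2],np.ones(len(q))]
    print("ring c",np.round(c,1),"r",round(r,1),"underside",(np.percentile(q[:,2],[5,50,95])-h-b0).round(4),"slope",np.linalg.lstsq(A,q[:,2],rcond=None)[0][:2].round(3))
    hsv=cv2.cvtColor(p,cv2.COLOR_RGB2HSV); mb=(hsv[...,0]>95)&(hsv[...,0]<130)&(hsv[...,1]>90)&(np.hypot(P[...,0]-x,P[...,1]-y)<R+.012)
    if mb.sum()>50:
        c,r=cv2.minEnclosingCircle((P[mb][:,:2]*1000).astype(np.float32)); print("recess",np.round(c,1),round(r,1))
E
python3 -c "
from fit import *
placed(.565,-.3245,.012,.014,'w4'); print('next a->b',go([.456,.182,.15]))"
```

```text
ring c [ 566.2 -323.5] r 12.0 underside [0.0069 0.0096 0.0108] slope [ 0.041 -0.021]
recess [ 560.1 -322.3] 20.9
next a->b [42.88  0.31 29.39]
```

View pics/w4.png

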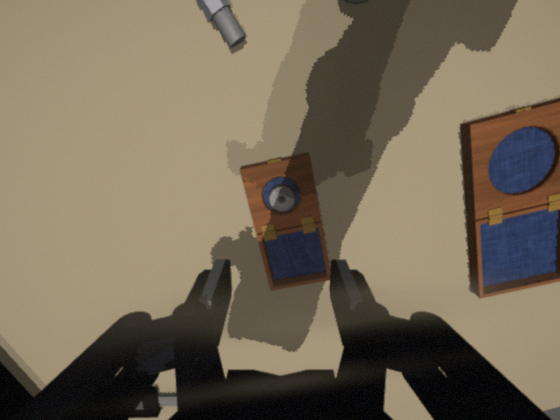

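Ring_a lies in its recess at (197,282). On to ring_b.

Request:
{"fn": "servo_tool", "kwargs": {"steps": [[[42.9, 0.3, 29.4, 0, 0, 0, 70], [42.9, 0.3, 29.4, 0, 0, 0, 70], [42.9, 0.3, 29.4, 0, 0, 0, 70], [42.9, 0.3, 29.4, 0, 0, 0, 70], [42.9, 0.3, 29.4, 0, 0, 0, 70], [42.9, 0.3, 29.4, 0, 0, 0, 70], [42.9, 0.3, 29.4, 0, 0, 0, 70], [42.9, 0.3, 29.4, 0, 0, 0, 70], [42.9, 0.3, 29.4, 0, 0, 0, 70], [42.9, 0.3, 29.4, 0, 0, 0, 70], [42.9, 0.3, 29.4, 0, 0, 0, 70], [42.9, 0.3, 29.4, 0, 0, 0, 70], [42.9, 0.3, 29.4, 0, 0, 0, 70], [42.9, 0.3, 29.4, 0, 0, 0, 70], [42.9, 0.3, 29.4, 0, 0, 0, 70], [42.9, 0.3, 29.4, 0, 0, 0, 70], [42.9, 0.3, 29.4, 0, 0, 0, 70]]]}}

```text
clock: 8.7
tcp_pos: [0.4562, 0.1814, 0.1501]
tool_rot: [[0.379, 0.009, -0.925], [0.925, 0.001, 0.379], [0.004, -1.0, -0.008]]
contact_force: [-0.3, -0.4, -0.6]
width: 0.0596
```

```bash
python3 -c "
from fit import *
look('b',.456,.182,.0185,.014,.016)"
```

```text
bench -0.0009 (array([455.8, 185.1]), 18.2, np.int64(1062))
tcp [0.4562 0.1814 0.1501] w 0.05957236520620177 shift [ 0.24 13.41  0.27]
```

Request:
{"fn": "servo_tool", "kwargs": {"steps": [[[0.3, 5, 0.3, 0, 0, 0, 70], [0.3, 9, 0.3, 0, 0, 0, 70], [0.3, 12, 0.3, 0, 0, 0, 70], [0.3, 13.4, 0.3, 0, 0, 0, 70], [0.3, 13.4, 0.3, 0, 0, 0, 70], [0.3, 13.4, 0.3, 0, 0, 0, 30], [0.3, 13.4, 0.3, 0, 0, 0, 25], [0.3, 13.4, 0.3, 0, 0, 0, 25], [0.3, 13.4, 0.3, 0, 0, 0, 25], [0.3, 13.4, 0.3, 0, 0, 0, 25], [0.3, 12, 0.3, 0, 0, 0, 25], [0.3, 9, 0.3, 0, 0, 0, 25], [0.3, 5, 0.3, 0, 0, 0, 25], [0.3, 3, 0.3, 0, 0, 0, 25], [0.3, 0, 0.3, 0, 0, 0, 25], [0.3, 0, 0.3, 0, 0, 0, 25]]]}}

```text
clock: 10.35
tcp_pos: [0.4572, 0.187, 0.1542]
tool_rot: [[0.379, 0.017, -0.925], [0.925, 0.006, 0.379], [0.012, -1.0, -0.013]]
contact_force: [0.2, -0.3, -0.1]
width: 0.0343
```

```bash
python3 -c "
from fit import *
held(.0185); print(go([.561,.323,.16]))"
```

```text
hist y(mm) [(3, 477), (4, 1483), (5, 510), (6, 105), (7, 68), (8, 87), (9, 88), (10, 73), (11, 65), (12, 51), (13, 46), (14, 45), (15, 50), (16, 39)]
top y 0.0045 z range [-0.0178  0.0174]
[16.63 -0.58 -4.57]
```

Request:
{"fn": "servo_tool", "kwargs": {"steps": [[[16.6, -0.6, -4.6, 0, 0, 0, 25], [16.6, -0.6, -4.6, 0, 0, 0, 25], [16.6, -0.6, -4.6, 0, 0, 0, 25], [16.6, -0.6, -4.6, 0, 0, 0, 25], [16.6, -0.6, -4.6, 0, 0, 0, 25], [16.6, -0.6, -4.6, 0, 0, 0, 25], [16.6, -0.6, -4.6, 0, 0, 0, 25], [16.6, -0.6, -4.6, 0, 0, 0, 25], [16.6, -0.6, -4.6, 0, 0, 0, 25]]]}}

```text
clock: 11.3
tcp_pos: [0.5609, 0.3216, 0.1603]
tool_rot: [[0.38, 0.013, -0.925], [0.925, 0.004, 0.38], [0.009, -1.0, -0.011]]
contact_force: [0.2, 0.7, -1.1]
width: 0.0342
```

```bash
sed -i 's/q=P\[lab==i\]$/q=P[lab==i]; q=q[~np.isnan(q[:,0])]/' fit.py; python3 -c "
from fit import *
case(.561,.323,'w5'); print(read_state()['tcp_pos'],read_state()['tool_rot'].round(3).tolist())
print(go([.561,.323,.029]))"
```

```text
blue 1699 0.0093 [563.7 324.8] dia 46.1
[0.56098995 0.32189687 0.16043398] [[0.379, 0.013, -0.925], [0.925, 0.004, 0.38], [0.009, -1.0, -0.011]]
[-0.02 13.14  0.18]
```

View pics/w5.png

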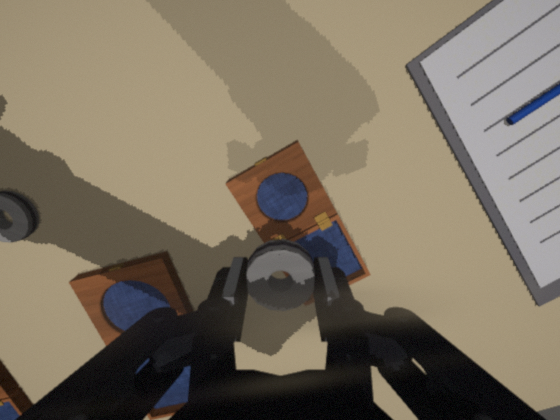

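Recess at (197,282), ring held at (273,280).

Request:
{"fn": "servo_tool", "kwargs": {"steps": [[[0.2, 5, 0.1, 0.6, 0, 0.5, 25], [0.2, 9, 0.1, 0.6, 0, 0.5, 25], [0.2, 12, 0.1, 0.6, 0, 0.5, 25], [0.2, 12.8, 0.1, 0.6, 0, 0.5, 25], [0.2, 13.1, 0.1, 0.6, 0, 0.5, 25], [0.2, 13.1, 0.1, 0.6, 0, 0.5, 25], [0.2, 13.1, 0.1, 0.6, 0, 0.5, 25], [0.2, 13.1, 0.1, 0.6, 0, 0.5, 45], [0.2, 13.1, 0.1, 0.6, 0, 0.5, 55], [0.2, 13.1, 0.1, 0.6, 0, 0.5, 65], [0.2, 12, 0.1, 0.6, 0, 0.5, 70], [0.2, 8, 0.1, 0.6, 0, 0.5, 70], [0.2, 4, 0.1, 0.6, 0, 0.5, 70], [0.2, 0, 0.1, 0.6, 0, 0.5, 70], [0.2, 0, 0.1, 0.6, 0, 0.5, 70], [0.2, 0, 0.1, 0.6, 0, 0.5, 70]]]}}

```text
clock: 12.95
tcp_pos: [0.5615, 0.3245, 0.1624]
tool_rot: [[0.38, 0.003, -0.925], [0.925, 0.002, 0.38], [0.003, -1.0, -0.002]]
contact_force: [-0.7, -0.5, -1.0]
width: 0.0596
```

```bash
python3 -c "
from fit import *
placed(.5627,.3243,.0185,.014); print('next c',go([.479,.069,.15]))"
```

```text
ring c [564.3 326.9] r 18.6 underside [0.0079 0.0097 0.0109] slope [ 0.016 -0.   ]
recess [557.9 326.9] 27.7
next c [-26.69   1.05  -2.14]
```

Request:
{"fn": "servo_tool", "kwargs": {"steps": [[[-26.7, 1.0, -2.1, 0, 0, 0, 90], [-26.7, 1.0, -2.1, 0, 0, 0, 90], [-26.7, 1.0, -2.1, 0, 0, 0, 90], [-26.7, 1.0, -2.1, 0, 0, 0, 90], [-26.7, 1.0, -2.1, 0, 0, 0, 90], [-26.7, 1.0, -2.1, 0, 0, 0, 90], [-26.7, 1.0, -2.1, 0, 0, 0, 90], [-26.7, 1.0, -2.1, 0, 0, 0, 90], [-26.7, 1.0, -2.1, 0, 0, 0, 90], [-26.7, 1.0, -2.1, 0, 0, 0, 90]]]}}

```text
clock: 14.0
tcp_pos: [0.479, 0.0708, 0.1503]
tool_rot: [[0.377, 0.0, -0.926], [0.926, 0.001, 0.377], [0.001, -1.0, 0.0]]
contact_force: [0.2, -0.2, -0.0]
width: 0.0769
```

```bash
python3 -c "
from fit import *
look('c',.479,.069,.025,.016,.015,'w6')"
```

```text
bench -0.0009 (array([480. ,  69.8]), 24.9, np.int64(1855))
tcp [0.479  0.0708 0.1503] w 0.07685270091749219 shift [-0.03 13.53 -0.13]
```

View pics/w6.png

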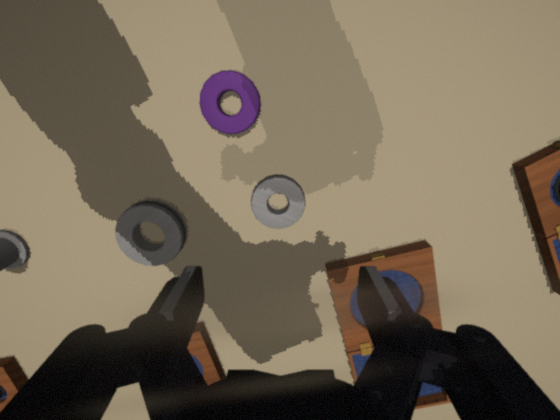

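Steel ring_c at (201,278), centred; purple at (102,230) clear of the fingers.

Request:
{"fn": "servo_tool", "kwargs": {"steps": [[[0, 5, -0.1, 0, 0, 0, 90], [0, 9, -0.1, 0, 0, 0, 90], [0, 12, -0.1, 0, 0, 0, 90], [0, 13.5, -0.1, 0, 0, 0, 90], [0, 13.5, -0.1, 0, 0, 0, 80], [0, 13.5, -0.1, 0, 0, 0, 50], [0, 13.5, -0.1, 0, 0, 0, 40], [0, 13.5, -0.1, 0, 0, 0, 40], [0, 13.5, -0.1, 0, 0, 0, 40], [0, 13.5, -0.1, 0, 0, 0, 40], [0, 12, -0.1, 0, 0, 0, 40], [0, 9, -0.1, 0, 0, 0, 40], [0, 5, -0.1, 0, 0, 0, 40], [0, 2, -0.1, 0, 0, 0, 40], [0, -1, -0.1, 0, 0, 0, 40], [0, -1, -0.1, 0, 0, 0, 40]]], "newtons": 50}}

```text
clock: 15.65
tcp_pos: [0.4831, 0.0708, 0.1645]
tool_rot: [[0.377, 0.009, -0.926], [0.926, 0.004, 0.377], [0.007, -1.0, -0.007]]
contact_force: [1.2, -0.5, -2.6]
width: 0.0472
```

```bash
python3 -c "
from fit import *
held(.025); print(go([.617,-.112,.16]))"
```

```text
hist y(mm) [(0, 625), (1, 2655), (2, 1021), (3, 185), (4, 121), (5, 100), (6, 127), (7, 127), (8, 112), (9, 89), (10, 94), (11, 74), (12, 64), (13, 77), (14, 82), (15, 53)]
top y 0.0016 z range [-0.0237  0.024 ]
[-11.81   0.25 -19.45]
```

Held (top at tool y 1.6 mm → underside 17.6 mm below the TCP). To case_c.

Request:
{"fn": "servo_tool", "kwargs": {"steps": [[[-11.8, 0.3, -19.4, 0, 0, 0, 40], [-11.8, 0.3, -19.4, 0, 0, 0, 40], [-11.8, 0.3, -19.4, 0, 0, 0, 40], [-11.8, 0.3, -19.4, 0, 0, 0, 40], [-11.8, 0.3, -19.4, 0, 0, 0, 40], [-11.8, 0.3, -19.4, 0, 0, 0, 40], [-11.8, 0.3, -19.4, 0, 0, 0, 40], [-11.8, 0.3, -19.4, 0, 0, 0, 40], [-11.8, 0.3, -19.4, 0, 0, 0, 40], [-11.8, 0.3, -19.4, 0, 0, 0, 40]]]}}

```text
clock: 16.7
tcp_pos: [0.6162, -0.1103, 0.1594]
tool_rot: [[0.375, 0.005, -0.927], [0.927, 0.003, 0.375], [0.005, -1.0, -0.003]]
contact_force: [-0.8, -0.8, -2.4]
width: 0.0471
```

```bash
python3 -c "
from fit import *
case(.617,-.112,'w7'); print(read_state()['tcp_pos'],read_state()['tool_rot'].round(3).tolist())
print(go([.617,-.112,.028]))"
```

```text
blue 2135 0.0093 [ 619.4 -111.9] dia 59.3
[ 0.61634503 -0.11061768  0.15956557] [[0.375, 0.005, -0.927], [0.927, 0.003, 0.375], [0.005, -1.0, -0.004]]
[-0.17 13.16 -0.07]
```

View pics/w7.png

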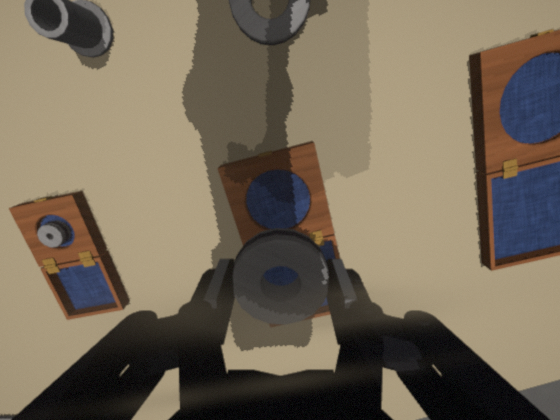

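Recess at (200,279), nearly unobstructed; ring held at (277,281).

Request:
{"fn": "servo_tool", "kwargs": {"steps": [[[-0.1, 5, -0.2, 0, 0, 0, 40], [-0.1, 9, -0.2, 0, 0, 0, 40], [-0.1, 12, -0.2, 0, 0, 0, 40], [-0.1, 12.8, -0.2, 0, 0, 0, 40], [-0.1, 13.1, -0.2, 0, 0, 0, 40], [-0.1, 13.1, -0.2, 0, 0, 0, 40], [-0.1, 13.1, -0.2, 0, 0, 0, 40], [-0.1, 13.1, -0.2, 0, 0, 0, 65], [-0.1, 13.1, -0.2, 0, 0, 0, 75], [-0.1, 13.1, -0.2, 0, 0, 0, 85], [-0.1, 12, -0.2, 0, 0, 0, 90], [-0.1, 8, -0.2, 0, 0, 0, 90], [-0.1, 4, -0.2, 0, 0, 0, 90], [-0.1, 0, -0.2, 0, 0, 0, 100], [-0.1, 0, -0.2, 0, 0, 0, 100], [-0.1, 0, -0.2, 0, 0, 0, 100]]]}}

```text
clock: 18.35
tcp_pos: [0.6186, -0.1125, 0.1615]
tool_rot: [[0.376, 0.008, -0.927], [0.927, 0.003, 0.376], [0.006, -1.0, -0.007]]
contact_force: [-0.2, 0.2, -1.3]
width: 0.0852
```

```bash
python3 -c "
from fit import *
placed(.618,-.112,.025,.016); print('next d',go([.463,-.057,.15]))"
```

```text
ring c [ 620.7 -110.4] r 25.1 underside [0.0066 0.0097 0.0109] slope [ 0.015 -0.006]
recess [ 609.7 -108.4] 33.6
next d [-0.7   0.92 16.4 ]
```

Request:
{"fn": "servo_tool", "kwargs": {"steps": [[[-0.7, 0.9, 16.4, 0.4, 0, 0.3, 100], [-0.7, 0.9, 16.4, 0.4, 0, 0.3, 100], [-0.7, 0.9, 16.4, 0.4, 0, 0.3, 100], [-0.7, 0.9, 16.4, 0.4, 0, 0.3, 100], [-0.7, 0.9, 16.4, 0.4, 0, 0.3, 100], [-0.7, 0.9, 16.4, 0.4, 0, 0.3, 100], [-0.7, 0.9, 16.4, 0.4, 0, 0.3, 100], [-0.7, 0.9, 16.4, 0.4, 0, 0.3, 100], [-0.7, 0.9, 16.4, 0.4, 0, 0.3, 100]]]}}

```text
clock: 19.3
tcp_pos: [0.4637, -0.0574, 0.1501]
tool_rot: [[0.376, -0.003, -0.927], [0.927, 0.001, 0.376], [-0.001, -1.0, 0.003]]
contact_force: [0.6, -0.2, -0.9]
width: 0.0852
```

```bash
python3 -c "
from fit import *
look('d',.463,-.057,.0315,.018,.013); print(read_state()['tool_rot'].round(3)[:,1])"
```

```text
bench -0.0009 (array([463.3, -55. ]), 31.4, np.int64(2769))
tcp [ 0.4637 -0.0574  0.1501] w 0.08524643364017782 shift [ 0.22 13.71  0.06]
[-0.003  0.001 -1.   ]
```

Request:
{"fn": "servo_tool", "kwargs": {"steps": [[[0.2, 5, 0.1, 0, 0, 0, 100], [0.2, 9, 0.1, 0, 0, 0, 100], [0.2, 12, 0.1, 0, 0, 0, 100], [0.2, 13.7, 0.1, 0, 0, 0, 100], [0.2, 13.7, 0.1, 0, 0, 0, 95], [0.2, 13.7, 0.1, 0, 0, 0, 65], [0.2, 13.7, 0.1, 0, 0, 0, 55], [0.2, 13.7, 0.1, 0, 0, 0, 55], [0.2, 13.7, 0.1, 0, 0, 0, 55], [0.2, 13.7, 0.1, 0, 0, 0, 55], [0.2, 12, 0.1, 0, 0, 0, 55], [0.2, 9, 0.1, 0, 0, 0, 55], [0.2, 5, 0.1, 0, 0, 0, 55], [0.2, 2, 0.1, 0, 0, 0, 55], [0.2, -1, 0.1, 0, 0, 0, 55], [0.2, -1, 0.1, 0, 0, 0, 55]]], "newtons": 60}}

```text
clock: 20.95
tcp_pos: [0.4667, -0.0553, 0.1646]
tool_rot: [[0.376, 0.007, -0.927], [0.927, 0.002, 0.376], [0.005, -1.0, -0.006]]
contact_force: [0.4, 0.0, -2.7]
width: 0.0602
```

```bash
python3 -c "
from fit import *
held(.0315); print(go([.619,.132,.16]))"
```

```text
hist y(mm) [(-4, 396), (-3, 3488), (-2, 2491), (-1, 366), (0, 166), (1, 146), (2, 148), (3, 171), (4, 171), (5, 168), (6, 120), (7, 137), (8, 132), (9, 94), (10, 105), (11, 109), (12, 125), (13, 88), (14, 31)]
top y -0.0021 z range [-0.0297  0.0306]
[23.12  0.31 -7.25]
```

Request:
{"fn": "servo_tool", "kwargs": {"steps": [[[23.1, 0.3, -7.2, 0, 0, 0, 55], [23.1, 0.3, -7.2, 0, 0, 0, 55], [23.1, 0.3, -7.2, 0, 0, 0, 55], [23.1, 0.3, -7.2, 0, 0, 0, 55], [23.1, 0.3, -7.2, 0, 0, 0, 55], [23.1, 0.3, -7.2, 0, 0, 0, 55], [23.1, 0.3, -7.2, 0, 0, 0, 55], [23.1, 0.3, -7.2, 0, 0, 0, 55], [23.1, 0.3, -7.2, 0, 0, 0, 55], [23.1, 0.3, -7.2, 0, 0, 0, 55]]]}}

```text
clock: 22.0
tcp_pos: [0.6179, 0.1307, 0.1601]
tool_rot: [[0.377, 0.002, -0.926], [0.926, 0.002, 0.377], [0.003, -1.0, -0.001]]
contact_force: [0.4, 0.9, -3.0]
width: 0.0605
```

```bash
python3 -c "
from fit import *
case(.619,.132,'w8'); print(read_state()['tcp_pos'],read_state()['tool_rot'].round(3).tolist())
print(go([.619,.132,.0265]))"
```

```text
blue 3546 0.0093 [620.2 132.2] dia 72.7
[0.61809211 0.13098149 0.16023992] [[0.377, 0.003, -0.926], [0.926, 0.002, 0.377], [0.003, -1.0, -0.001]]
[ 0.09 13.37 -0.03]
```

View pics/w8.png

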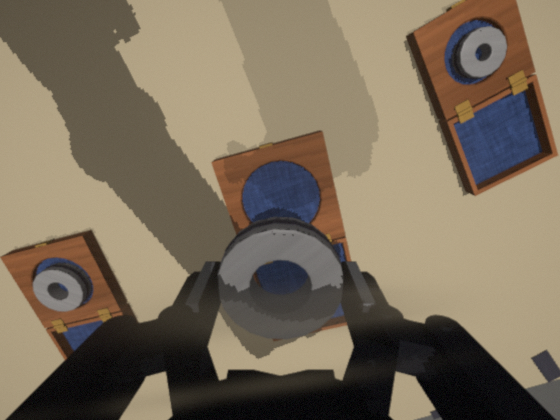

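Recess_d at (197,281), ring_d held at (280,281); rings b (top right) and c (lower left) sit inside their recesses.

Request:
{"fn": "servo_tool", "kwargs": {"steps": [[[0.1, 5, -0.1, 0, 0, 0, 55], [0.1, 9, -0.1, 0, 0, 0, 55], [0.1, 12, -0.1, 0, 0, 0, 55], [0.1, 13, -0.1, 0, 0, 0, 55], [0.1, 13.3, -0.1, 0, 0, 0, 55], [0.1, 13.3, -0.1, 0, 0, 0, 55], [0.1, 13.3, -0.1, 0, 0, 0, 55], [0.1, 13.3, -0.1, 0, 0, 0, 80], [0.1, 13.3, -0.1, 0, 0, 0, 90], [0.1, 13.3, -0.1, 0, 0, 0, 100], [0.1, 13.3, -0.1, 0, 0, 0, 100], [0.1, 12, -0.1, 0, 0, 0, 100], [0.1, 8, -0.1, 0, 0, 0, 100], [0.1, 4, -0.1, 0, 0, 0, 100], [0.1, -4, -0.1, 0, 0, 0, 100], [0.1, -4, -0.1, 0, 0, 0, 100], [0.1, -4, -0.1, 0, 0, 0, 100], [0.1, -4, -0.1, 0, 0, 0, 100]]]}}

```text
clock: 23.85
tcp_pos: [0.6195, 0.1315, 0.2016]
tool_rot: [[0.377, 0.004, -0.926], [0.926, 0.003, 0.377], [0.005, -1.0, -0.003]]
contact_force: [0.6, -0.0, -1.1]
width: 0.0855
```

Run:
```python
from fit import *
placed(.62,.132,.0315,.018)
out=[]
for n in("scene","side"):
    p,d,k,T=grab(n); P=cloud(d,k,T); save(n+"9",p); out.append(p)
    b0=-.0014 if n=="scene" else .0004
    Z=P[...,2]-b0
    for N,x,y,R,h in(("a",.5634,-.3262,.012,.014),("b",.5603,.3215,.0185,.014),("c",.6159,-.1146,.025,.016),("d",.6177,.1293,.0315,.018)):
        m=(Z>h+.0065)&(Z<h+.016)&(np.hypot(P[...,0]-x,P[...,1]-y)<R+.01); q=P[m]
        if m.sum()>8:
            c,r=cv2.minEnclosingCircle((q[:,:2]*1000).astype(np.float32)); print(n,N,"offset mm",(np.array(c)-[x*1000,y*1000]).round(1),"r",round(r,1),"under",((np.median(Z[m])-h)*1000).round(1))
    for t in("guide_bush","plug_gauge"):
        r=models.silhouettes(n,t)[0]; print(n,t,np.round(r["point"]),np.nanmedian(P[r["pixels"]],0).round(3))
save("final",cv2.resize(out[0][120:400,120:440],None,fx=2,fy=2))
```

```text
ring c [621.2 134. ] r 31.7 underside [0.006  0.0097 0.0109] slope [ 0.009 -0.003]
recess [617.2 134.1] 43.2
scene a offset mm [ 3.9 -0.6] r 12.3 under 10.1
scene b offset mm [ 5.2 -0.9] r 19.5 under 9.2
scene c offset mm [ 5.1 -1.2] r 26.1 under 9.9
scene d offset mm [5.2 0.7] r 32.5 under 9.6
scene guide_bush [255. 166.] [ 0.436 -0.209  0.03 ]
scene plug_gauge [285. 110.] [ 0.399 -0.321  0.015]
side a offset mm [ 2.  -2.4] r 12.1 under 9.3
side b offset mm [ 4.9 -1.5] r 22.3 under 9.7
side c offset mm [ 3.5 -1.2] r 25.3 under 9.6
side d offset mm [2.5 0.5] r 33.4 under 9.6
side guide_bush [292. 314.] [ 0.417 -0.213  0.029]
side plug_gauge [353. 358.] [ 0.385 -0.324  0.016]
```

View pics/final.png

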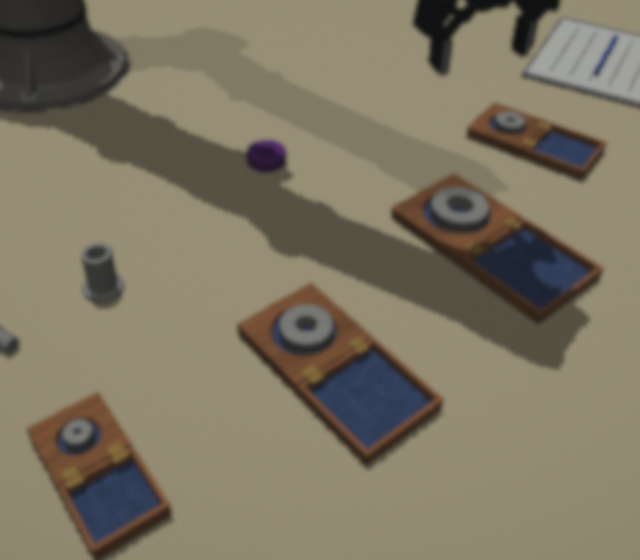

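All four rings are on their recess floors (undersides read 9.2–10.1 mm), and the bush, the plug gauge and the purple ring have not moved.

```bash
python3 -c "
from h import *
print(ticket.finish_job())"
```

```text
the job is handed in; nothing more can be done
None
```

All four setting rings are in their own cases, and I handed the job in at about 24 s on the robot's clock. I gripped each ring from outside, checked case and ring with the wrist camera, lowered it into its recess and released it.

Last checks:
- **Height:** the ring undersides read 9.2–10.1 mm above the case undersides, against 7–12.5 mm allowed.
- **Flatness:** fitted slopes were at most about 0.05 rad, for ring_a, against 0.1 rad allowed.
- **Position:** scene and side cameras put the centres 2.5–5.3 mm from my first case estimates, against 9 mm allowed. Wrist measurements disagreed by 2–4 mm, and the wrist "recess" fits after placing were unusable. Each ring sits inside its recess, which physically limits the offset to about 6 mm.
- **Left alone:** guide bush and plug gauge read within about 2 mm of where they started. The purple look-alike was not touched, and the gripper ended open and clear of everything.

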